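# Open the safety cap of the tablet tub

### The arm

A 6-joint arm with a two-finger parallel gripper is mounted at the origin on a cart in front of the work surface, level with it; the furniture and walls round the work are solid. World frame = base frame: x ahead of the robot, y to its left, z up, the work surface at z = 0. Lengths are in m, angles in rad, forces in N, time in s.
With the tool pointing down it reaches from about 0.25 to 0.85 m from the base axis. Payload 12.5 kg.
Tool frame: the origin (TCP) lies on the centre line of the jaws, within the pads' length; the fingertips stand 17 mm ahead of it and the grasp point (between the pads) lies 2 mm behind it; z points along the fingers, y is the line along which they close (so a half turn about z gives the same grasp; the last joint's range is limited). The gripper opens to 93 mm and grips with 3 to 60 N. Pads are 15 mm wide; open, the fingers measure 128 mm over their backs; the gripper's body (75 mm by 188 mm) begins 65 mm behind the grasp point.
Start: joints at [1.031, 0.351, 1.652, -0, 1.139, -0.085], TCP at [0.242, 0.494, 0.236] pointing down, gripper open.
Joint ranges: [-2.75, 2.75], [-0.79, 2.1], [0.01, 2.65], [-1.57, 4.71], [0.07, 3.14], [-2.87, 2.87]. Speed limits (rad/s): [2.22, 2.22, 2.79, 3.14, 3.14, 3.14].

### API

Orientations are given as a 3x3 rotation matrix whose columns are the frame's x, y, z axes.
In Python, from rig import * gives the robot as it stands.
- The arm moves only by the shell command python3 -m jog 'ROWS' [FORCE]. ROWS is a JSON object whose one key "commands" holds a list that holds one entry, the list of rows, each a list of 7 numbers: the shift along the world's x, y, z in cm, then the turn, a rotation vector about the world's x, y, z in rad, then the finger opening in cm, from 0 to 9.3. A call has 1 to 20 rows; each row shifts and turns the commanded pose from where the row before left it; what a row does not reach is not made up. A row lasts 1/10 s, in which the tool goes at most 50 mm and 8.59 degrees, less where a joint would pass 70% of its speed; a pose out of reach is approached as far as the arm can. A call is refused whole if a number of a shift passes 5 or a number of a turn 0.15, either way. A call with a gripper value outside its range is refused whole. The fingers move at their own pace and stop on an object; FORCE is the grip in N (left out, the last holds). Time passes only in rows, so rows that do not move let the fingers close. It gives the time, the measured TCP pose, the force, the opening and the grip force at its end, in the units of the state.
- get_obs(): the state, without advancing time (a new reading comes with each control period).
- capture(name): name is "side" or "top" or "wrist"; returns a dict with "frame" (400x640x3 uint8, blue, green, red), "mtx" (3x3 intrinsics, pixels), "cam_to_world" (4x4, takes a point from camera to world coordinates). Camera axes: x right, y down, z forward; pixel columns grow to the right and rows downward; lengths in m; the calibration is good to about 2 mm. A picture is of the moment at which its call begins. There is no depth.
- job_done(): hands the job in; it is judged then, once.
The state is a dict: "t": time; "qpos": joint angles; "qvel": joint speeds; "tau": joint torques, N m; "position": TCP position; "eef_rot": TCP orientation; "force": force on the tool from outside, world axes, zero at the start; "wrist_torque": the same for the moment, N m; "opening": finger opening in m; "gripper_force": force on a finger pad.
Only numpy, scipy, OpenCV 4.12 (cv2) and the standard library are available. Lean on these libraries where they do the work, as an engineer would, in place of code of your own. Each camera call takes 0.05 s, during which the arm holds its last target. There are 200 camera calls.

### The job

Open the tub of dishwasher tablets: squeeze the two side tabs of its grey safety cap and, keeping them squeezed, turn the cap anticlockwise until it comes free, then lift it straight off. Put the cap down gently in the middle of the round cork mat, right way up. Do not force, wrench or crush the cap, and leave the other things on the worktop standing where they are.

Things in the scene. Friction and masses are not known exactly. Their poses are not given: they have to be found in the camera images.
- cap: Round grey safety cap on the tub, 52 mm wide, 28 mm tall, 60 to 85 g, with 1.5 mm play on the neck. Origin: centre of its lower rim; z is its axis, up when right way up. Flat side tabs at +y and -y: 20 mm wide (along x), 7 to 26 mm above the lower rim, outer faces at y = +31.5 and -31.5 mm (63 mm across). With the tabs out or only half in, a catch blocks the turn.
- cap_top (a point): Centre of the cap's top face, 28 mm above its rim. With both tabs in, the cap turns anticlockwise seen from above, 0.55 to 1.5 rad (it differs each time, no pose tells it) until it meets a stop, sprung for 0.06 rad (0.1 rising to 0.45 N m), then hard. It lifts off only from 0.1 rad before the stop onward; before, lugs hold it down. Turning freely needs under 0.1 N m; more means catch or stop.
- tab_a (a joint): How far the tab on the cap's +y side is pressed in, m: 0 out, 0.005 fully in. Spring: about 4 N to start, 13 N fully in; let go, it springs out. Both tabs must be in 4 mm or more to pass the catch.
- tab_b (a joint): The same for the tab on the cap's -y side. A grip of about 25 N is right; more than 40 N from a finger damages the cap, and so does more than 30 N between cap and tub (about 0.6 N m on the stop or catch).
- tub_mouth (a point): Centre of the mouth of the white tub (76 mm across), on top of its neck, 89 mm above the worktop (6.5 mm below z = 0), to which an 88 mm suction foot holds the tub fast. The cap's lower rim lies 24 mm below this point while the cap is on. Under the tabs, blocks on the shoulder reach 4.5 mm above that rim, 28 to 33 mm from the axis. z up; its yaw means nothing.
- mat: Round cork mat, 100 mm across, 6 mm thick, fixed flat on the steel plate of the hob. Origin: centre of its underside, z up.
- salt_mill: Bystander: small salt mill with a grey top, 44 mm across, 90 mm tall, standing. Origin: centre of its underside.
- spice_jar: Bystander: spice jar with a dark lid, 41 mm across, 105 mm tall, standing. Origin: centre of its underside.
- lemon: Bystander: lemon, 77 x 51 x 52 mm, lying on the worktop. Origin: under its middle.

How it is judged:
By the outcome, as a careful person would: the job done as asked, in the order asked, and still so for the second after the job is handed in, with the robot touching nothing.
It also fails if it takes over 72 s, if anything falls off the work surface, if the arm or the gripper's body presses on something with over 40 N, if the wrist force passes 120 N, or if a joint passes its speed limit or range.

## Working session

There is one attempt and no reset: what is moved stays moved. The work goes in short steps, Python scripts to look and compute and a shell command to move; the robot and the scene stay as the last step left them, time stands still between calls to the robot, and variables do not carry over. Pictures are saved under pics/ and viewed, at most 10 in all, crops included, and the job is handed in when it is done.

```bash
mkdir -p pics; ls; python3 - <<'E'
from rig import *
import cv2,numpy as np
a=[]
for n in("top","side","wrist"):
    c=capture(n);cv2.imwrite(f"pics/{n}0.png",c["frame"]);np.savez(f"pics/{n}0.npz",**c)
    print(n,c["mtx"].tolist(),np.round(c["cam_to_world"],4).tolist())
o=get_obs();print({k:np.round(v,4).tolist() for k,v in o.items()})
E
```

```text
pics
top [[422.7396951881221, 0.0, 325.0319564268462], [0.0, 422.7396951881221, 196.11145409590628], [0.0, 0.0, 1.0]] [[0.1344, -0.9654, 0.2236, 0.4341], [-0.9909, -0.1312, 0.0291, -0.2364], [0.0012, -0.2255, -0.9743, 0.9119], [0.0, 0.0, 0.0, 1.0]]
side [[413.2909068990073, 0.0, 319.20418666736776], [0.0, 413.2909068990073, 203.9013930047161], [0.0, 0.0, 1.0]] [[0.8137, -0.358, 0.458, 0.2318], [-0.5812, -0.4826, 0.6552, -0.7794], [-0.0135, -0.7993, -0.6007, 0.5996], [0.0, 0.0, 0.0, 1.0]]
wrist [[309.04386250426836, 0.0, 320.49937671631193], [0.0, 309.04386250426836, 199.40063140123019], [0.0, 0.0, 1.0]] [[0.4403, 0.8631, 0.2472, 0.1722], [0.8978, -0.4229, -0.1224, 0.5286], [-0.0011, 0.2759, -0.9612, 0.3841], [0.0, 0.0, 0.0, 1.0]]
{'t': 0.15, 'qpos': [1.0314, 0.3511, 1.6523, -0.0, 1.1391, -0.0846], 'qvel': [0.0013, -0.0024, -0.0018, -0.0011, 0.0006, 0.0012], 'tau': [0.0007, -49.7467, -28.5347, 0.0699, 0.0245, -0.0001], 'position': [0.2415, 0.4939, 0.2352], 'eef_rot': [[-0.8984, 0.4392, -0.0004], [0.4392, 0.8984, -0.0007], [0.0001, -0.0008, -1.0]], 'force': [0.4585, 0.6901, 0.1535], 'wrist_torque': [-0.0084, -0.0282, 0.0043], 'gripper_force': 0.0, 'opening': 0.0926}
```

View pics/top0.png

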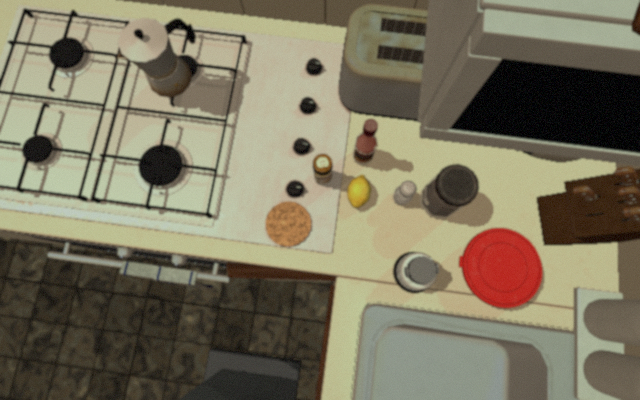

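View pics/side0.png

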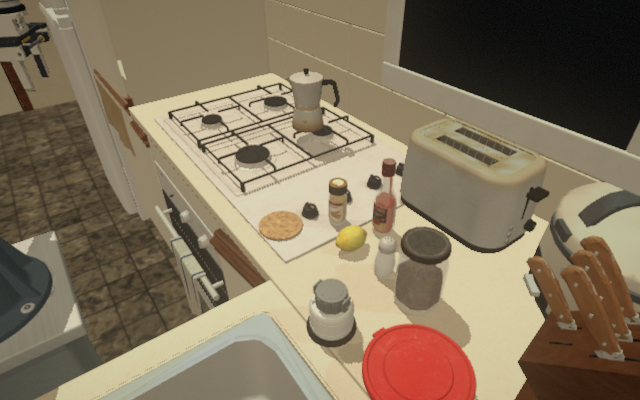

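Top view: the cap top is near (424,269), tub body (415,271), mat (288,224), lemon (359,192), spice jar (322,165), salt mill (404,192). Side view: the cap is near (331,291), mat (281,225).

```bash
cat > h.py <<'E'
import numpy as np,cv2
def ray(c,u,v):
    M=c["cam_to_world"];d=M[:3,:3]@np.linalg.inv(c["mtx"])@[u,v,1];return M[:3,3],d/np.linalg.norm(d)
def onz(c,u,v,z):
    o,d=ray(c,u,v);return o+d*(z-o[2])/d[2]
def tri(*obs):
    A=np.zeros((3,3));b=np.zeros(3);rs=[ray(*x) for x in obs]
    for o,d in rs:
        P=np.eye(3)-np.outer(d,d);A+=P;b+=P@o
    p=np.linalg.solve(A,b);return p,[np.linalg.norm(np.cross(p-o,d)) for o,d in rs]
def proj(c,p):
    M=c["cam_to_world"];q=M[:3,:3].T@(np.asarray(p)-M[:3,3]);q=c["mtx"]@q;return q[:2]/q[2]
E
python3 - <<'E'
from h import *
np.set_printoptions(precision=4,suppress=True)
t=np.load("pics/top0.npz");s=np.load("pics/side0.npz")
print("cap",tri((t,424,269),(s,331,290)))
print("mat",tri((t,288.5,224),(s,281,225)))
for n,p in dict(jar=(322,165),mill=(404,192),lemon=(359,192)).items(): print(n,onz(t,*p,0.06))
cr=lambda c,u,v:cv2.resize(c["frame"][v-50:v+50,u-50:u+50],(400,400),interpolation=cv2.INTER_CUBIC)
cv2.imwrite("pics/crop1.png",np.hstack([cr(t,420,270),cr(s,331,305)]))
E
```

```text
cap (array([ 0.5052, -0.4197,  0.0858]), [np.float64(0.001302219861332791), np.float64(0.00130221986133293)])
mat (array([ 0.5717, -0.1391,  0.0007]), [np.float64(0.0010588496902172967), np.float64(0.001058849690217182)])
jar [ 0.6954 -0.1956  0.06  ]
mill [ 0.6604 -0.372   0.06  ]
lemon [ 0.6478 -0.2795  0.06  ]
```

View pics/crop1.png

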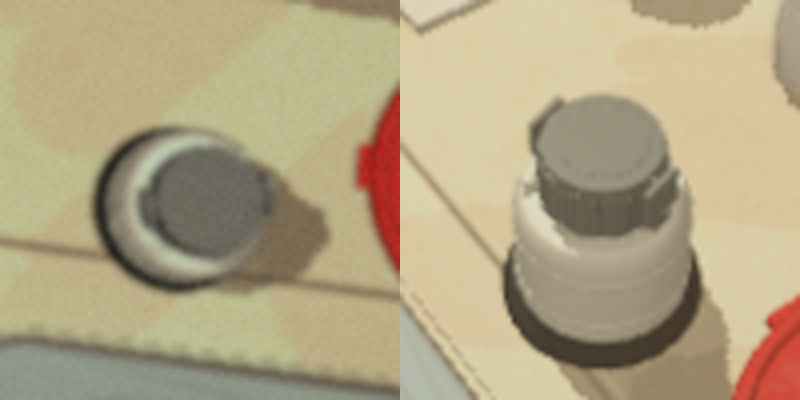

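The crop shows the tabs at about (150,205) and (268,190) in the left (top) view. They lie along world y, yawed about +0.26 rad, and the cap top is at about z = 0.086. I'll go there now.

```bash
python3 -m jog '{"commands":[[[1.3,-4.5,0,0,0,-0.12,9.3],[1.3,-4.5,0,0,0,-0.12,9.3],[1.3,-4.5,0,0,0,-0.12,9.3],[1.3,-4.5,0,0,0,-0.12,9.3],[1.3,-4.5,0,0,0,-0.12,9.3],[1.3,-4.5,0,0,0,-0.12,9.3],[1.3,-4.5,0,0,0,-0.12,9.3],[1.3,-4.5,0,0,0,-0.12,9.3],[1.3,-4.5,0,0,0,-0.12,9.3],[1.3,-4.5,0,0,0,-0.12,9.3],[1.3,-4.5,0,0,0,-0.12,9.3],[1.3,-4.5,0,0,0,-0.12,9.3],[1.3,-4.5,0,0,0,-0.12,9.3],[1.3,-4.5,0,0,0,-0.12,9.3],[1.3,-4.5,0,0,0,-0.12,9.3],[1.3,-4.5,0,0,0,-0.12,9.3],[1.3,-4.5,0,0,0,-0.12,9.3],[1.3,-4.5,0,0,0,-0.12,9.3],[1.3,-4.5,0,0,0,-0.12,9.3],[0,0,0,0,0,0,9.3]]]}' 25
python3 - <<'E'
from rig import *
from h import *
o=get_obs();R=o["eef_rot"];print(o["t"],o["position"],np.arctan2(R[1][1],R[0][1]),o["force"],o["qpos"])
c=capture("wrist");np.savez("pics/w1.npz",**c);cv2.imwrite("pics/w1.png",c["frame"])
E
```

```text
t: 2.15
position: [0.4888, -0.3651, 0.2345]
eef_rot: [[0.921, 0.389, -0.0], [0.389, -0.921, -0.001], [-0.0, 0.0, -1.0]]
force: [-1.1, 0.5, -0.7]
opening: 0.0929
gripper_force: 0.0
2.15 [ 0.48882343 -0.36512337  0.23454786] -1.171009521642954 [-1.08655554  0.49968607 -0.66618957] [-7.17602977e-01  4.60959675e-01  1.48944872e+00 -5.67409050e-04
  1.19093679e+00  4.53616952e-01]
```

View pics/w1.png

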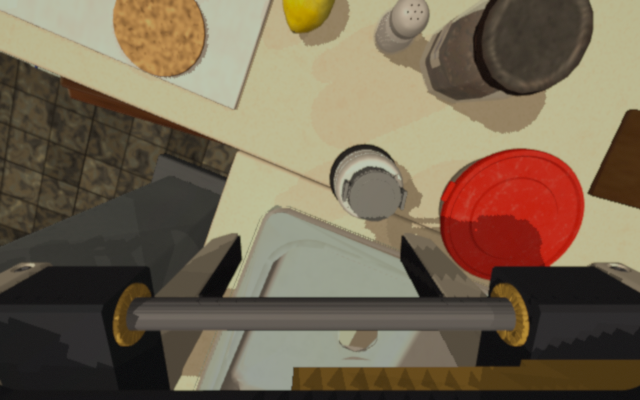

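Wrist view: the cap top is at about (375,193), tabs to the left at (347,192) and right at (404,198), with the mat centred near (160,30). Next I'll move over the cap.

```bash
python3 -m jog '{"commands":[[[0.8,-2.7,-1.5,0,0,-0.07,9.3],[0.8,-2.7,-1.5,0,0,-0.07,9.3],[0,0,0,0,0,0,9.3],[0,0,0,0,0,0,9.3]]]}' 25
python3 - <<'E'
from rig import *
from h import *
o=get_obs();R=o["eef_rot"];print(o["position"],np.arctan2(R[1][1],R[0][1]))
c=capture("wrist");np.savez("pics/w2.npz",**c)
w=np.load("pics/w1.npz");cr=lambda f,u,v,r=50:cv2.resize(f[v-r:v+r,u-r:u+r],(400,400),interpolation=cv2.INTER_CUBIC)
u,v=proj(c,[.505,-.42,.0865]).astype(int);print(u,v)
cv2.imwrite("pics/w2.png",np.hstack([cr(w["frame"],375,190),cr(c["frame"],u,v)]))
E
```

```text
t: 2.6
position: [0.5044, -0.4139, 0.2053]
eef_rot: [[0.964, 0.265, -0.001], [0.265, -0.964, 0.001], [-0.001, -0.001, -1.0]]
force: [0.3, -0.8, -0.1]
opening: 0.0929
gripper_force: 0.0
[ 0.50436149 -0.41385969  0.20530491] -1.3021005181414715
328 200
```

View pics/w2.png

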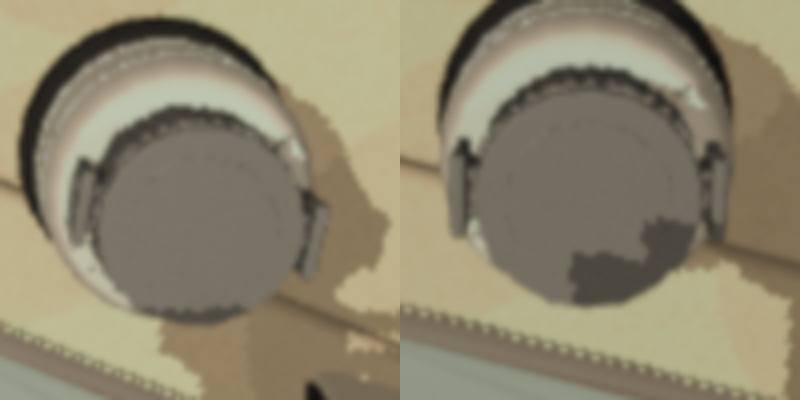

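Crop of the two wrist views: cap-top centre at full-image pixel (374.8,194.5) in w1 and (324.8,198.8) in w2. In w2 the tabs are at crop (458,190) and (717,192), so the jaws are nearly aligned with them.

```bash
python3 - <<'E'
from h import *
np.set_printoptions(precision=4,suppress=True)
L=lambda n:np.load(f"pics/{n}.npz");w1,w2,t,s=L("w1"),L("w2"),L("top0"),L("side0")
print(tri((w1,374.8,194.5),(w2,324.8,198.8)))
print(tri((w1,374.8,194.5),(w2,324.8,198.8),(t,422.3,270.2),(s,331.5,290.3)))
a=onz(w2,278+58/4,150+190/4,.0845);b=onz(w2,278+317/4,150+192/4,.0845);print(a,b,(a+b)/2,np.linalg.norm(a-b),np.arctan2(*(b-a)[[1,0]]))
a=onz(w1,325+82/4,140+202/4,.0845);b=onz(w1,325+315/4,140+241/4,.0845);print((a+b)/2,np.linalg.norm(a-b),np.arctan2(*(b-a)[[1,0]]))
# mat: fit brown blob in top & wrist1 & side via colour near estimate
for n,c,(u,v),r in(("t",t,(288,224),30),("s",s,(281,225),30),("w1",w1,(160,30),60)):
    h=cv2.cvtColor(c["frame"],cv2.COLOR_BGR2HSV).astype(int);m=((h[...,1]>95)&(h[...,0]<20)).astype(np.uint8)
    k=np.zeros_like(m);cv2.circle(k,(u,v),r,1,-1);m=cv2.morphologyEx(m*k,cv2.MORPH_CLOSE,np.ones((5,5)));m=cv2.morphologyEx(m,cv2.MORPH_OPEN,np.ones((5,5)))
    cs=max(cv2.findContours(m,0,1)[0],key=cv2.contourArea);e=cv2.fitEllipse(cs);print(n,e,onz(c,*e[0],.004))
E
```

```text
(array([ 0.5051, -0.4163,  0.0843]), [np.float64(0.0005760614512426579), np.float64(0.0005760614512427756)])
(array([ 0.5048, -0.4173,  0.0825]), [np.float64(0.0009084189333613749), np.float64(0.0008882157698590998), np.float64(0.0010803964302753394), np.float64(0.0012884290560046632)])
[ 0.4981 -0.388   0.0845] [ 0.5132 -0.4448  0.0845] [ 0.5057 -0.4164  0.0845] 0.058724192124687824 -1.3108506703811909
[ 0.5049 -0.4164  0.0845] 0.0597886326880516 -1.342669075217334
t ((287.96160888671875, 223.6450958251953), (43.703189849853516, 44.63861083984375), 59.298095703125) [ 0.5708 -0.1377  0.004 ]
s ((280.1295471191406, 225.38494873046875), (27.590023040771484, 43.10094451904297), 84.68814086914062) [ 0.5686 -0.1429  0.004 ]
w1 ((159.84397888183594, 33.59693145751953), (79.04743194580078, 96.87334442138672), 107.191162109375) [ 0.5655 -0.1389  0.004 ]
```

```bash
python3 -m jog '{"commands":[[[0.1,-0.3,-3,0,0,-0.02,9.3],[0,0,-3,0,0,0,9.3],[0,0,-3,0,0,0,9.3],[0,0,-2,0,0,0,9.3],[0,0,-1.1,0,0,0,9.3],[0,0,0,0,0,0,9.3],[0,0,0,0,0,0,6.6],[0,0,0,0,0,0,6.6],[0,0,0,0,0,0,6.6]]]}' 25
python3 - <<'E'
from rig import *
from h import *
o=get_obs();R=o["eef_rot"];print(o["position"],np.arctan2(R[1][1],R[0][1]),o["wrist_torque"])
c=capture("wrist");s=capture("side");cr=lambda f,u,v,r=50:cv2.resize(f[v-r:v+r,u-r:u+r],(400,400),interpolation=cv2.INTER_CUBIC)
u,v=proj(c,[.505,-.4165,.0865]).astype(int);print(u,v)
cv2.imwrite("pics/g1.png",np.hstack([cr(c["frame"],u,min(v,330),70),cr(s["frame"],331,300)]))
E
```

```text
t: 3.55
position: [0.506, -0.4182, 0.0858]
eef_rot: [[0.97, 0.245, 0.001], [0.245, -0.97, -0.001], [0.001, 0.001, -1.0]]
force: [-0.4, -0.2, -0.1]
opening: 0.0736
gripper_force: 0.0
[ 0.50596864 -0.41818088  0.0857952 ] -1.3237767390473598 [-0.04758748  0.17933168 -0.02658223]
318 262
```

View pics/g1.png

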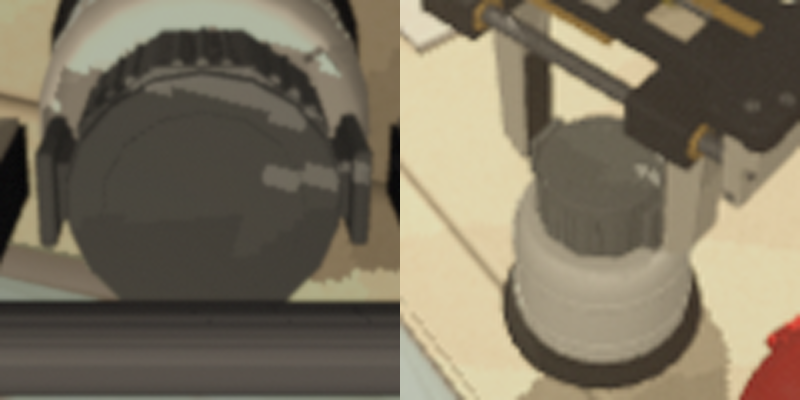

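The jaws are nearly symmetric about the tabs: in the left crop, tab faces at x≈38 and 370, pads at about 22 and 392. I'll lower slightly and close.

```bash
python3 -m jog '{"commands":[[[0,0.05,-0.15,0,0,0,6.5],[0,0,0,0,0,0,6.5],[0,0,0,0,0,0,6.2],[0,0,0,0,0,0,5.9],[0,0,0,0,0,0,5.6],[0,0,0,0,0,0,5.3],[0,0,0,0,0,0,5.0],[0,0,0,0,0,0,5.0],[0,0,0,0,0,0,5.0]]]}' 25; python3 -c "
from rig import *
o=get_obs();print(o['wrist_torque'],o['force'],o['position'])"
```

```text
t: 4.55
position: [0.5056, -0.4174, 0.0831]
eef_rot: [[0.97, 0.244, -0.0], [0.244, -0.97, 0.0], [-0.0, -0.0, -1.0]]
force: [0.7, 0.1, 0.7]
opening: 0.0538
gripper_force: 25.0
[ 0.03947194  0.18579082 -0.02102456] [0.73072423 0.10152265 0.73499911] [ 0.50555406 -0.41740398  0.08313303]
```

Both tabs are in and centred, with no side load. Now I'll turn and watch the torque.

```bash
python3 -m jog '{"commands":[[[0,0,0,0,0,0.03,5.0],[0,0,0,0,0,0.03,5.0],[0,0,0,0,0,0.03,5.0]]]}' 25; cat > st.py <<'E'
from rig import *
import numpy as np
o=get_obs();R=np.array(o['eef_rot']);print('yaw',round(np.arctan2(R[1,1],R[0,1]),4),'tq',np.round(o['wrist_torque'],3),'F',np.round(o['force'],1),'pos',np.round(o['position'],4),o['opening'],o['t'])
E
python3 st.py
```

```text
t: 4.85
position: [0.5056, -0.4174, 0.0831]
eef_rot: [[0.943, 0.333, 0.0], [0.333, -0.943, -0.0], [0.0, 0.0, -1.0]]
force: [0.5, -0.1, 1.1]
opening: 0.0539
gripper_force: 25.0
yaw -1.2311 tq [ 0.022  0.156 -0.027] F [ 0.5 -0.1  1.1] pos [ 0.5056 -0.4174  0.0831] 0.05390227735033882 4.85
```

```bash
python3 -m jog '{"commands":[[[0,0,0,0,0,0.04,5.0],[0,0,0,0,0,0.04,5.0]]]}'; python3 st.py;  python3 -m jog '{"commands":[[[0,0,0,0,0,0.04,5.0],[0,0,0,0,0,0.04,5.0],[0,0,0,0,0,0.04,5.0]]]}'>/dev/null; python3 st.py
```

```text
t: 5.05
position: [0.5056, -0.4174, 0.0831]
eef_rot: [[0.913, 0.408, 0.0], [0.408, -0.913, 0.0], [0.0, -0.0, -1.0]]
force: [-0.8, -0.3, -0.9]
opening: 0.054
gripper_force: 25.0
yaw -1.1508 tq [-0.017  0.116 -0.025] F [-0.8 -0.3 -0.9] pos [ 0.5056 -0.4174  0.0831] 0.05396030589503106 5.05
yaw -1.0309 tq [0.011 0.122 0.02 ] F [-0.3  0.6  0.3] pos [ 0.5056 -0.4174  0.0831] 0.05414248015721883 5.35
```

```bash
python3 -m jog '{"commands":[[[0,0,0,0,0,0.04,5.0],[0,0,0,0,0,0.04,5.0],[0,0,0,0,0,0.04,5.0],[0,0,0,0,0,0.04,5.0],[0,0,0,0,0,0.04,5.0]]]}'>/dev/null; python3 st.py;python3 -m jog '{"commands":[[[0,0,0,0,0,0.03,5.0]]]}'>/dev/null; python3 st.py;python3 -m jog '{"commands":[[[0,0,0,0,0,0.03,5.0]]]}'>/dev/null; python3 st.py
```

```text
yaw -0.8308 tq [-0.075  0.144 -0.028] F [ 0.5  0.3 -0.2] pos [ 0.5056 -0.4174  0.0831] 0.05382884647504583 5.85
yaw -0.8011 tq [-0.057  0.122  0.041] F [0.1 0.5 0.1] pos [ 0.5056 -0.4174  0.0831] 0.05366810168091282 5.95
yaw -0.7716 tq [0.017 0.141 0.009] F [-0.5  0.4  0.3] pos [ 0.5056 -0.4174  0.0831] 0.053707832525969224 6.05
```

```bash
echo "import sys;sys.exit(int(abs(o['wrist_torque'][2])>0.1))">>st.py
python3 -m jog '{"commands":[[[0,0,0,0,0,0.03,5.0]]]}'>/dev/null; python3 st.py && python3 -m jog '{"commands":[[[0,0,0,0,0,0.03,5.0]]]}'>/dev/null && python3 st.py && python3 -m jog '{"commands":[[[0,0,0,0,0,0.03,5.0]]]}'>/dev/null && python3 st.py && python3 -m jog '{"commands":[[[0,0,0,0,0,0.03,5.0]]]}'>/dev/null && python3 st.py && python3 -m jog '{"commands":[[[0,0,0,0,0,0.03,5.0]]]}'>/dev/null && python3 st.py && python3 -m jog '{"commands":[[[0,0,0,0,0,0.03,5.0]]]}'>/dev/null && python3 st.py && python3 -m jog '{"commands":[[[0,0,0,0,0,0.03,5.0]]]}'>/dev/null && python3 st.py && python3 -m jog '{"commands":[[[0,0,0,0,0,0.03,5.0]]]}'>/dev/null && python3 st.py
```

```text
yaw -0.7416 tq [-0.031  0.088 -0.001] F [ 0.8  0.1 -0.6] pos [ 0.5056 -0.4174  0.0831] 0.05380937928510952 6.15
yaw -0.7116 tq [ 0.005  0.13  -0.001] F [-0.1  0.9  0.2] pos [ 0.5056 -0.4174  0.0832] 0.05429786457263018 6.25
yaw -0.6816 tq [-0.043  0.18  -0.015] F [ 0.3  0.2 -0.2] pos [ 0.5056 -0.4174  0.0831] 0.053835447550235116 6.35
yaw -0.6516 tq [-0.027  0.116 -0.016] F [-0.8  0.1  0.4] pos [ 0.5056 -0.4174  0.0831] 0.05364104726524982 6.45
yaw -0.6215 tq [-0.048  0.133  0.022] F [0.4 0.1 0.7] pos [ 0.5056 -0.4174  0.0831] 0.0534175179679439 6.55
yaw -0.5915 tq [-0.002  0.123 -0.017] F [-0.4  0.5 -0.3] pos [ 0.5056 -0.4174  0.0832] 0.05362680331490073 6.65
yaw -0.5615 tq [-0.021  0.131 -0.017] F [-0.3  0.1  0.8] pos [ 0.5056 -0.4174  0.0831] 0.05394545751569829 6.75
yaw -0.5315 tq [-0.024  0.08   0.021] F [0.1 0.8 0.7] pos [ 0.5056 -0.4174  0.0831] 0.05403083086209192 6.85
```

```bash

python3 -m jog '{"commands":[[[0,0,0,0,0,0.03,5.0]]]}'>/dev/null; python3 st.py && python3 -m jog '{"commands":[[[0,0,0,0,0,0.03,5.0]]]}'>/dev/null && python3 st.py && python3 -m jog '{"commands":[[[0,0,0,0,0,0.03,5.0]]]}'>/dev/null && python3 st.py && python3 -m jog '{"commands":[[[0,0,0,0,0,0.03,5.0]]]}'>/dev/null && python3 st.py && python3 -m jog '{"commands":[[[0,0,0,0,0,0.03,5.0]]]}'>/dev/null && python3 st.py && python3 -m jog '{"commands":[[[0,0,0,0,0,0.03,5.0]]]}'>/dev/null && python3 st.py && python3 -m jog '{"commands":[[[0,0,0,0,0,0.03,5.0]]]}'>/dev/null && python3 st.py && python3 -m jog '{"commands":[[[0,0,0,0,0,0.03,5.0]]]}'>/dev/null && python3 st.py && python3 -m jog '{"commands":[[[0,0,0,0,0,0.03,5.0]]]}'>/dev/null && python3 st.py && python3 -m jog '{"commands":[[[0,0,0,0,0,0.03,5.0]]]}'>/dev/null && python3 st.py && python3 -m jog '{"commands":[[[0,0,0,0,0,0.03,5.0]]]}'>/dev/null && python3 st.py && python3 -m jog '{"commands":[[[0,0,0,0,0,0.03,5.0]]]}'>/dev/null && python3 st.py
```

```text
yaw -0.5015 tq [-0.007  0.193  0.003] F [-0.6  0.1  0.8] pos [ 0.5056 -0.4174  0.0832] 0.053344946050242904 6.95
yaw -0.4716 tq [ 0.032  0.469 -0.093] F [-2.7  0.8  1.5] pos [ 0.5054 -0.4174  0.0831] 0.054306649903065184 7.05
yaw -0.4417 tq [ 0.093  0.546 -0.223] F [-2.8  1.1  1.9] pos [ 0.5053 -0.4174  0.0831] 0.05400840629900351 7.15
```

The stop is reached after 0.85 rad, at a torque of 0.22 N m. I'll ease back slightly and lift gently.

```bash
python3 -m jog '{"commands":[[[0,0,0,0,0,-0.03,5.0],[0,0,0.1,0,0,0,5.0],[0,0,0.1,0,0,0,5.0]]]}'>/dev/null; python3 st.py && python3 -m jog '{"commands":[[[0,0,0.2,0,0,0,5.0],[0,0,0.2,0,0,0,5.0]]]}'>/dev/null; python3 st.py
```

```text
yaw -0.4743 tq [-0.064  0.402 -0.041] F [-1.9 -0.3 -2. ] pos [ 0.5053 -0.4173  0.0848] 0.05372476899558677 7.45
yaw -0.474 tq [0.019 0.178 0.001] F [ 0.3  0.5 -1.3] pos [ 0.5057 -0.4174  0.0893] 0.05393253473375137 7.65
```

```bash
python3 -m jog '{"commands":[[[0,0,0.3,0,0,0,5.0],[0,0,0.5,0,0,0,5.0],[0,0,0.7,0,0,0,5.0],[0,0,0.9,0,0,0,5.0],[0,0,1.2,0,0,0,5.0],[0,0,1.5,0,0,0,5.0],[0,0,1.7,0,0,0,5.0],[0,0,1.7,0,0,0,5.0],[0,0,1.2,0,0,0,5.0],[0,0,0.6,0,0,0,5.0]]]}'>/dev/null; python3 st.py
python3 -m jog '{"commands":[[[0.2,0.8,0,0,0,0.05,5.0],[0.3,1.4,0,0,0,0.1,5.0],[0.4,1.8,0,0,0,0.1,5.0],[0.4,1.8,0,0,0,0.1,5.0],[0.4,1.8,0,0,0,0.1,5.0],[0.4,1.8,0,0,0,0.1,5.0],[0.4,1.8,0,0,0,0.1,5.0],[0.4,1.8,0,0,0,0.1,5.0],[0.4,1.8,0,0,0,0.1,5.0],[0.4,1.8,0,0,0,0.1,5.0],[0.4,1.8,0,0,0,0.1,5.0],[0.4,1.8,0,0,0,0.1,5.0],[0.4,1.8,0,0,0,0.1,5.0],[0.4,1.8,0,0,0,0.1,5.0],[0.4,1.8,0,0,0,0.1,5.0],[0.4,1.4,0,0,0,0.1,5.0],[0.3,0.8,0,0,0,0.1,5.0],[0,0,0,0,0,0,5.0],[0,0,0,0,0,0,5.0]]]}'>/dev/null; python3 st.py
python3 - <<'E'
from rig import *
from h import *
c=capture("wrist");np.savez("pics/w3.npz",**c);s=capture("side");np.savez("pics/s3.npz",**s)
o=get_obs();print(proj(c,[.569,-.139,.006]))
cv2.imwrite("pics/m3.png",np.hstack([cv2.resize(c["frame"],(480,300)),cv2.resize(s["frame"][80:280,180:420],(320,267))[:300] if 0 else cv2.resize(s["frame"][60:285,200:440],(320,300))]))
E
```

```text
yaw -0.474 tq [-0.097  0.091  0.   ] F [-0.4 -0.5 -1.3] pos [ 0.5059 -0.4177  0.194 ] 0.05411971357405835 8.65
yaw 1.1733 tq [ 0.013 -0.031  0.024] F [-0.9  0.3 -1.8] pos [ 0.5694 -0.1396  0.192 ] 0.05358214762452013 10.55
[320.35472292 182.74403766]
```

View pics/m3.png

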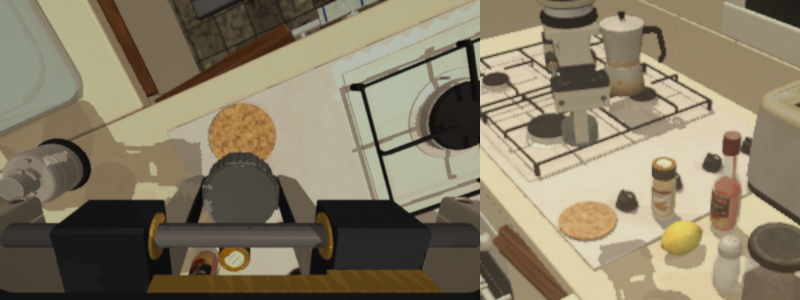

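The cap hangs level between the fingers, at about (240,185) in the half-scale wrist view. The mat lies beyond it at about (242,135). In the side view the tub stands clear, and the jar, lemon and mill are untouched. I'll fit the mat edge.

```bash
python3 - <<'E'
from h import *
from scipy.optimize import least_squares
def fit(c,u,v,r,vis=lambda p:True):
    h=cv2.cvtColor(c["frame"],cv2.COLOR_BGR2HSV).astype(int);m=((h[...,1]>95)&(h[...,0]<20)).astype(np.uint8)
    k=np.zeros_like(m);cv2.circle(k,(u,v),r,1,-1);m=cv2.morphologyEx(m*k,cv2.MORPH_CLOSE,np.ones((5,5)));m=cv2.morphologyEx(m,cv2.MORPH_OPEN,np.ones((5,5)))
    cs=max(cv2.findContours(m,0,1)[0],key=cv2.contourArea)[:,0]
    P=np.array([onz(c,*q,.006)[:2] for q in cs if vis(q)])
    s=least_squares(lambda x:np.hypot(*(P-x[:2]).T)-.05,[.569,-.139],loss="soft_l1",f_scale=.001);return s.x,np.sqrt(2*s.cost/len(P)),len(P)
L=lambda n:np.load(f"pics/{n}.npz")
print(fit(L("w3"),322,180,52,lambda q:q[1]<200))
print(fit(L("s3"),281,225,30));print(fit(L("top0"),288,224,30));print(fit(L("w1"),160,33,60,lambda q:q[1]>3))
E
```

```text
(array([ 0.5712826 , -0.13688911]), np.float64(0.0006911326686266142), 162)
(array([ 0.5687905 , -0.14315388]), np.float64(0.0014552509166709826), 104)
(array([ 0.57120103, -0.13779197]), np.float64(0.0015323901679067378), 125)
(array([ 0.57168222, -0.13732694]), np.float64(0.0005887261303916572), 179)
```

```bash
python3 -m jog '{"commands":[[[0.15,0.15,-0.8,0,0,0,5.0],[0,0,-1.5,0,0,0,5.0],[0,0,-2,0,0,0,5.0],[0,0,-2,0,0,0,5.0],[0,0,-2,0,0,0,5.0],[0,0,-2,0,0,0,5.0],[0,0,-2,0,0,0,5.0],[0,0,-1.5,0,0,0,5.0],[0,0,-1,0,0,0,5.0],[0,0,-0.6,0,0,0,5.0],[0,0,0,0,0,0,5.0]]]}'>/dev/null; python3 st.py;  python3 -m jog '{"commands":[[[0,0,-0.1,0,0,0,5.0],[0,0,0,0,0,0,5.0]]]}'>/dev/null; python3 st.py
```

```text
yaw 1.1757 tq [ 0.005 -0.007  0.042] F [-0.6  0.8 -0.4] pos [ 0.5709 -0.1379  0.0377] 0.054364410084183454 11.75
yaw 1.176 tq [-0.017 -0.013 -0.007] F [-0.2 -0.1  0.1] pos [ 0.5715 -0.138   0.0377] 0.053754076240616316 11.95
```

```bash
echo >/dev/null; cat > fz.py <<'E'
from rig import *
import sys,time
o=get_obs();print(o['position'][2],o['force']);sys.exit(int(o['force'][2]>2.5))
E
python3 fz.py && python3 -m jog '{"commands":[[[0,0,-0.1,0,0,0,5.0],[0,0,0,0,0,0,5.0]]]}'>/dev/null && python3 fz.py && python3 -m jog '{"commands":[[[0,0,-0.1,0,0,0,5.0],[0,0,0,0,0,0,5.0]]]}'>/dev/null && python3 fz.py && python3 -m jog '{"commands":[[[0,0,-0.1,0,0,0,5.0],[0,0,0,0,0,0,5.0]]]}'>/dev/null && python3 fz.py && python3 -m jog '{"commands":[[[0,0,-0.1,0,0,0,5.0],[0,0,0,0,0,0,5.0]]]}'>/dev/null && python3 fz.py && python3 -m jog '{"commands":[[[0,0,-0.1,0,0,0,5.0],[0,0,0,0,0,0,5.0]]]}'>/dev/null && python3 fz.py && python3 -m jog '{"commands":[[[0,0,-0.1,0,0,0,5.0],[0,0,0,0,0,0,5.0]]]}'>/dev/null && python3 fz.py
```

```text
0.037741056072971964 [-0.24266806 -0.10409588  0.07719134]
0.03635918767764436 [-0.02959554  0.11327005 -1.03151275]
0.035111603835273994 [-0.46835057 -0.20248731 -1.32939621]
0.034004334947736754 [ 0.2086184  -0.23008226 -0.74500328]
0.03300460061649086 [ 0.11162058 -0.14859297 -0.14489668]
0.03200722841929598 [-0.38563253  0.11029104 -1.05684575]
0.031001820062005303 [ 0.86042706 -0.50554492 -0.36948139]
```

```bash
python3 -m jog '{"commands":[[[0,0,-0.05,0,0,0,5.0],[0,0,0,0,0,0,5.0]]]}'>/dev/null && python3 fz.py && python3 -m jog '{"commands":[[[0,0,-0.05,0,0,0,5.0],[0,0,0,0,0,0,5.0]]]}'>/dev/null && python3 fz.py && python3 -m jog '{"commands":[[[0,0,-0.05,0,0,0,5.0],[0,0,0,0,0,0,5.0]]]}'>/dev/null && python3 fz.py && python3 -m jog '{"commands":[[[0,0,-0.05,0,0,0,5.0],[0,0,0,0,0,0,5.0]]]}'>/dev/null && python3 fz.py && python3 -m jog '{"commands":[[[0,0,-0.05,0,0,0,5.0],[0,0,0,0,0,0,5.0]]]}'>/dev/null && python3 fz.py && python3 -m jog '{"commands":[[[0,0,-0.05,0,0,0,5.0],[0,0,0,0,0,0,5.0]]]}'>/dev/null && python3 fz.py && python3 -m jog '{"commands":[[[0,0,-0.05,0,0,0,5.0],[0,0,0,0,0,0,5.0]]]}'>/dev/null && python3 fz.py
```

```text
0.030638701050801437 [ 0.65090451 -0.14322546 -0.1645943 ]
0.03057496265400777 [-2.21453593  0.3697172   5.51226211]
```

Contact came at 5.5 N, at the expected height. I'll release and retreat.

```bash
python3 -m jog '{"commands":[[[0,0,0,0,0,0,5.7],[0,0,0,0,0,0,6.0],[0,0,0,0,0,0,6.4],[0,0,0,0,0,0,7],[0,0,0,0,0,0,8.5],[0,0,0,0,0,0,8.5],[0,0,0,0,0,0,8.5],[0,0,1,0,0,0,8.5],[0,0,2,0,0,0,8.5],[0,0,3,0,0,0,8.5],[0,0,3,0,0,0,8.5],[0,0,3,0,0,0,8.5],[0,0,3,0,0,0,8.5],[-2,0,2,0,0,0,8.5],[-3,0,0,0,0,0,8.5],[-2,0,0,0,0,0,8.5],[0,0,0,0,0,0,8.5]]]}'; python3 - <<'E'
from rig import *
from h import *
c=capture("wrist");t=capture("top");s=capture("side")
print(proj(c,[.571,-.138,.034]),proj(t,[.571,-.138,.034]),proj(s,[.571,-.138,.034]))
np.savez("pics/t4.npz",**t);np.savez("pics/w4.npz",**c)
cv2.imwrite("pics/f4.png",np.hstack([cv2.resize(c["frame"],(480,300)),cv2.resize(s["frame"][130:355,190:430],(320,300))]))
E
```

```text
t: 15.25
position: [0.4995, -0.1378, 0.201]
eef_rot: [[-0.923, 0.385, 0.0], [0.385, 0.923, -0.0], [-0.0, -0.0, -1.0]]
force: [0.9, -0.3, -0.3]
opening: 0.085
gripper_force: 0.0
[344.72423874 245.00798238] [286.89999637 221.27591567] [278.97327965 213.43011297]
```

View pics/f4.png

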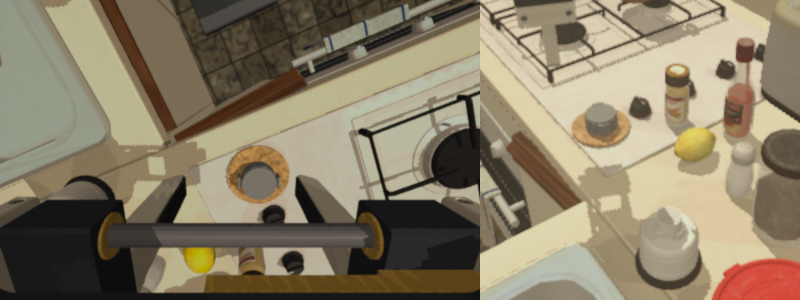

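The cap sits upright in the middle of the mat: its top is at about (258,183) in the half-scale wrist view against a predicted (258,184). The tub is open and the bystanders are standing where they were.

```bash
python3 -c "
from rig import *
print(job_done())"
```

```text
the job is handed in; nothing more can be done
None
```

The job is handed in: I squeezed and turned the cap to its stop, lifted it straight off and set it upright in the middle of the cork mat, leaving the other items as they were, in about 15 s of robot time.

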